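# Fit a roller hanger into a sliding-door track

## Task

Fit the roller hanger into the sliding-door track, which is fixed slot-up on the plywood board for assembly: enter it on its wheels at the open, flared end and push it along inside until its nose pin has clicked fully home in the spring catch of the track stop, then let go. The stop is clamped at no fixed place inside the channel, so feel for it and push gently, never ramming the hanger against the track or the stop; leave the tools and the dish where they are.

Things in the scene. Friction and masses are not known exactly. Their poses are not given: they have to be found in the camera images.
- door_hanger: Steel roller hanger of a sliding door, 106 mm long, about 0.28 kg, loose, standing on four white wheels. Origin on the ground midway between the wheels; x along the carriage, y across, z up; same both ways round. Wheels 22 mm across, 31 mm over their outer faces, roll freely. At each end an upright nose pin, 10 mm across, z = 5 to 20 mm, centred at x = -48 and +48 mm.
- hanger_strap (a point): Where to hold the hanger: in the middle of its upright strap, 66 mm straight above its origin. The strap is a flat steel plate 36 mm long (along x), 9 mm thick (y), its top 80 mm above the origin, clear of the carriage from 24 mm up.
- track: Galvanised box channel fixed slot-up on a plywood board 120 mm wide, 18 mm thick; immovable. Origin at bench level under the open end; x runs inward along the track (330 mm to the black end cap), z up. Channel top 49 mm above the bench, outside 40 mm wide, inside 34 mm wide, 25 mm high, slot 14 mm wide. Push on the hanger with less than 20 N: 35 N of contact in the channel counts as ramming.
- track_mouth (a point): Middle of the channel's floor at the open end, 21 mm above the bench. A flare of bent leaves reaches 14 mm further out and widens by 4 mm each side, 3 mm above and below. The slot is open at this end. With the hanger home, its origin is 100 to 205 mm inward of here: the stop is clamped at a new place each time.
- catch_left (a joint): Left jaw of the spring catch inside the channel, rad: 0 closed and empty, about 0.13 while the pin passes, 0.03 to 0.06 with the pin held home. The nose pin has to be pushed between both jaws: the push rises to 7 to 11 N over some 8 mm, then it snaps in within another 6 mm and is held after release.
- catch_right (a joint): Right jaw of the catch, same values. Right behind the jaws the pin meets the rubber buffer of the stop (6 N per mm, 4 mm of give, then rigid).
- spanner_13: Bystander: bright combination spanner 184 mm long, lying flat behind the track; origin under its middle.
- screwdriver_orange: Bystander: screwdriver with an orange handle, 175 mm long, lying behind the track; origin under its middle.
- mag_dish: Bystander: round steel dish of screws, 69 mm across, 20 mm high, on the right; origin under its middle.
Things that resemble listed ones, but are neither listed nor needed, are in the scene too. Of the things that look like the door_hanger, the smallest one is meant.

How it is judged:
By the outcome, as a careful person would: the job done as asked, in the order asked, and still so for the second after the job is handed in, with the robot touching nothing.
It also fails if it takes over 53 s, if anything falls off the work surface, if the arm or the gripper's body presses on something with over 40 N, if the wrist force passes 120 N, or if a joint passes its speed limit or range.

## Robot

A 7-joint arm with a two-finger parallel gripper is mounted at the origin on a cart in front of the work surface, level with it; the furniture and walls round the work are solid. World frame = base frame: x ahead of the robot, y to its left, z up, the work surface at z = 0. Lengths are in m, angles in rad, forces in N, time in s.
With the tool pointing down it reaches from about 0.425 to 0.95 m from the base axis. Payload 4.7 kg.
Tool frame: the origin (TCP) lies on the centre line of the jaws, within the pads' length; the fingertips stand robot.nose_length ahead of it and the grasp point (between the pads) lies 8 mm behind it (robot.nose_length is the distance from the TCP to the fingertips, in m); z points along the fingers, y is the line along which they close (so a half turn about z gives the same grasp; the last joint's range is limited). The gripper opens to 85 mm and grips with 20 to 120 N. Pads are 22 mm wide; open, the fingers measure 114 mm over their backs; the gripper's body (76 mm by 85 mm) begins 54 mm behind the grasp point. The pads swing forward as they close: fully open they stand 13 mm farther back than shut.
Start: joints at [-1.155, 0.469, -0.049, 1.532, 0.024, 1.141, -0.082], TCP at [0.29, 0.609, 0.242] pointing down, gripper open.
Joint ranges: [-2.59, 2.59], [-0.33, 1.99], [-1.39, 1.29], [0.1, 2.45], [-1.04, 4.18], [0.21, 1.99], [-2.66, 2.66]. Speed limits (rad/s): [2.57, 2.57, 3.14, 3.14, 3.14, 3.14, 3.14].

## Interface

Orientations are given as [roll, pitch, yaw] about the fixed x, y, z axes, in that order (R = Rz(yaw) Ry(pitch) Rx(roll)).
In Python, from plant import robot gives the robot as it stands. Calls block until the motion is done:
- robot.goto(position, orientation): joint-space move of the TCP to a pose.
- robot.move_straight(position, vel=0.15, attitude=None, contact_N=None): straight line of the TCP; attitude=None keeps the orientation; vel is the mean speed in m/s. With contact_N (N) it stops when the force on the tool has changed by that much, and returns True; else False.
- robot.move_joints(angles): joint-space move.
- robot.grip(opening, strength=None): opening from 0.0 (shut) to 1.0 (fully open); strength is the grip in N (None keeps the last); returns when the fingers have stopped.
- robot.sleep(seconds).
- robot.inverse_kinematics(position, orientation): joint angles nearest the present ones, or None.
- robot.sense(): the state.
- robot.grab_frame(name): name is "side" or "top"; returns a dict with "image" (384x512x3 uint8, red, green, blue), "range_z" (384x512 float32, m along the optical axis (not along the pixel's ray), 0 where there is no reading), "fx", "fy", "cx", "cy" (pixels), "R" (3x3) and "t" (3): a world point X has camera coordinates R X + t. Camera axes: x right, y down, z forward; pixel columns grow to the right and rows downward; lengths in m; the calibration is good to about 2 mm. A picture is of the moment at which its call begins.
A pose or a line that the arm cannot do raises robot.IKError and nothing moves.
- robot.close_job(): hands the job in; it is judged then, once.
The state is a dict: "t": time; "joint_pos": joint angles; "joint_velocities": joint speeds; "effort": joint torques, N m; "tcp_pos": TCP position; "tcp_rot": TCP orientation; "wrist_force": force on the tool from outside, world axes, zero at the start; "torque": the same for the moment, N m; "opening": opening from 0.0 (shut) to 1.0 (fully open); "gripper_force": force on a finger pad.
Only numpy, scipy, OpenCV 4.12 (cv2) and the standard library are available. Lean on these libraries where they do the work, as an engineer would, in place of code of your own. Each camera call takes 0.05 s, during which the arm holds its last target. There are 200 camera calls.

## Working session

There is one attempt and no reset: what is moved stays moved. The work goes in short steps, each a Python script; the robot and the scene stay as the last script left them, time stands still between calls to the robot, and variables do not carry over. Pictures are saved under pics/ and viewed, at most 10 in all, crops included, and the job is handed in when it is done.

```bash
mkdir -p pics; ls; cat > h.py <<'E'
import numpy as np, cv2, pickle
from plant import robot
def shot(name):
    f={}
    for c in("side","top"):
        g=robot.grab_frame(c); f[c]=g; cv2.imwrite(f"pics/{name}_{c}.png",g["image"][...,::-1])
    pickle.dump(f,open(f"{name}.pkl","wb")); return f
def cloud(g):
    z=g["range_z"].astype(float); v,u=np.indices(z.shape)
    P=np.stack([(u-g["cx"])/g["fx"]*z,(v-g["cy"])/g["fy"]*z,z],-1)
    W=(P-np.array(g["t"]))@np.array(g["R"]); W[z==0]=np.nan; return W
E
python3 - <<'E'
from h import *
f=shot("a")
for c in f: 
    g=f[c]; print(c,g["fx"],-np.array(g["R"]).T@g["t"], np.round(g["R"],2).tolist())
a=np.hstack([f["side"]["image"],f["top"]["image"]]); 
s=robot.sense(); print({k:np.round(v,3) for k,v in s.items()}, robot.nose_length)
E
```

```text
pics
side 402.61850900471853 [0.5175702  0.83630248 0.59400544] [[-1.0, -0.03, 0.03], [-0.04, 0.45, -0.89], [0.02, -0.89, -0.45]]
top 432.5185204030587 [ 0.45157859 -0.16225694  1.21716662] [[0.02, -1.0, 0.0], [-0.99, -0.03, -0.1], [0.1, 0.0, -1.0]]
{'t': np.float64(0.1), 'joint_pos': array([-1.155,  0.469, -0.049,  1.534,  0.024,  1.141, -0.082]), 'joint_velocities': array([-0.   ,  0.   ,  0.   , -0.003,  0.   ,  0.002,  0.   ]), 'effort': array([ 1.0000e-03, -5.1152e+01, -4.6000e-02, -2.3839e+01,  1.1000e-02,
        4.0000e-03, -0.0000e+00]), 'tcp_pos': array([0.29 , 0.609, 0.241]), 'tcp_rot': array([-3.14 ,  0.   ,  2.697]), 'wrist_force': array([ 0.694, -0.92 ,  0.655]), 'torque': array([ 0.011, -0.038, -0.014]), 'gripper_force': np.float64(0.0), 'opening': np.float64(1.001)} 0.011
```

View pics/a_top.png

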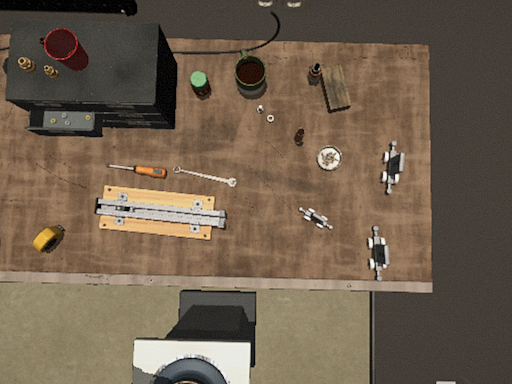

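View pics/a_side.png

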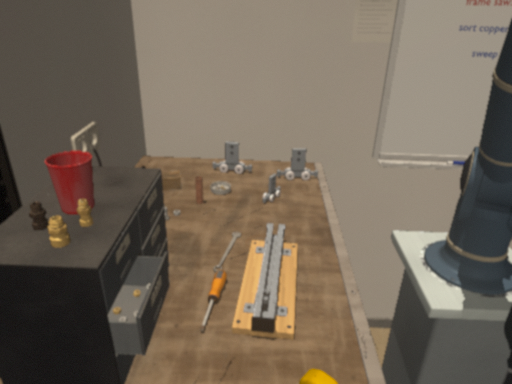

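The top view shows the track from about (97,206, black cap) to (225,219, flared mouth). The smallest hanger stands at about (316,217), with two larger look-alikes at (394,167) and (379,252). I'll measure these next.

```bash
python3 - <<'E'
from h import *
f=pickle.load(open("a.pkl","rb")); g=f["top"]; W=cloud(g)
im=g["image"][...,::-1]
a=cv2.resize(im[195:240,290:345],None,fx=7,fy=7,interpolation=cv2.INTER_CUBIC)
b=cv2.resize(im[180:245,85:235],None,fx=5,fy=5,interpolation=cv2.INTER_CUBIC)
c=np.zeros((a.shape[0]+b.shape[0]-60,750,3),np.uint8)
c=np.zeros((640,750,3),np.uint8); c[:315,:385]=a; c[315:640]=b
cv2.imwrite("pics/crop1.png",c[:600])
def pca(m,n):
    P=W[m]; P=P[~np.isnan(P).any(1)]; 
    r=cv2.minAreaRect(P[:,:2].astype(np.float32)*1000); cc=P.mean(0); d=np.linalg.svd(P[:,:2]-cc[:2],full_matrices=False)[2][0]
    print(n,len(P),np.round(cc,4),np.round(r[0],1),np.round(r[1],1),"yaw",np.round(np.degrees(np.arctan2(d[1],d[0])),2),"zmax",np.nanmax(P[:,2]).round(4))
v,u=np.indices(W.shape[:2]); box=lambda x0,x1,y0,y1:(u>=x0)&(u<x1)&(v>=y0)&(v<y1)
z=W[...,2]
H=box(290,345,195,240)
pca(H&(z>.06),"strap"); pca(H&(z>.008)&(z<.05),"body"); pca(H&(z>.006),"all")
T=box(85,235,180,245)
pca(T&(z>.040)&(z<.06),"track top"); pca(T&(z>.010)&(z<.025),"board");pca(T&(z>.010),"track+board")
for i in range(210,228,2): print(i,np.round(z[i,210:232]*1000).tolist())
print("bench z",np.nanmedian(z[box(260,290,190,240)]))
E
```

```text
strap 58 [ 0.4956 -0.3292  0.0779] [ 495.9 -329.8] [35.5  8.9] yaw -119.63 zmax 0.0835
body 201 [ 0.4955 -0.3271  0.0204] [ 496.2 -342.9] [ 63.2 135.6] yaw -119.23 zmax 0.0458
all 284 [ 0.4959 -0.3271  0.0321] [ 497.5 -335.7] [120.7 151.7] yaw -116.96 zmax 0.0835
track top 1383 [0.5001 0.1017 0.0491] [500.3  96.2] [351.  46.] yaw -94.52 zmax 0.0574
board 3661 [0.4997 0.104  0.0187] [502.4  87.4] [157.  362.3] yaw -94.44 zmax 0.025
track+board 5126 [0.4999 0.1041 0.0271] [502.4  88.4] [157.  364.3] yaw -94.45 zmax 0.0574
210 [50.0, 55.0, 55.0, 49.0, 50.0, 48.0, 51.0, 5.0, -1.0, 48.0, 51.0, 51.0, 53.0, 54.0, 50.0, -4.0, 2.0, -2.0, 2.0, -2.0, -6.0, 0.0]
212 [46.0, 53.0, 53.0, 46.0, 48.0, 49.0, 50.0, 49.0, 53.0, 52.0, 50.0, 51.0, 51.0, 51.0, 21.0, 4.0, -2.0, 2.0, 3.0, 2.0, -1.0, 2.0]
214 [50.0, 51.0, 49.0, 49.0, 49.0, 46.0, 51.0, 44.0, 49.0, 47.0, 51.0, 51.0, 54.0, 54.0, 19.0, -2.0, -0.0, 3.0, 2.0, 0.0, -1.0, -1.0]
216 [22.0, 22.0, 21.0, 24.0, 24.0, 24.0, 24.0, 20.0, 19.0, 22.0, 19.0, 21.0, 17.0, nan, 22.0, -0.0, 1.0, -0.0, 0.0, 6.0, 2.0, 2.0]
218 [20.0, 22.0, 21.0, 23.0, 22.0, 24.0, 21.0, 26.0, 20.0, 21.0, 18.0, 25.0, 18.0, 24.0, 19.0, 5.0, 5.0, -3.0, -5.0, 8.0, -0.0, 3.0]
220 [47.0, 52.0, 50.0, 50.0, 49.0, 50.0, 19.0, 23.0, nan, 25.0, 18.0, 21.0, 22.0, 20.0, 1.0, -0.0, 2.0, 1.0, 0.0, 2.0, -2.0, 2.0]
222 [51.0, 46.0, 44.0, 52.0, 50.0, 49.0, 48.0, 47.0, 47.0, 49.0, 53.0, 49.0, 53.0, 20.0, -1.0, -0.0, 5.0, 3.0, 6.0, -3.0, 0.0, 4.0]
224 [51.0, 48.0, 45.0, 47.0, 53.0, 50.0, 47.0, 46.0, 48.0, 52.0, 48.0, 50.0, 53.0, 16.0, 0.0, 1.0, 1.0, -1.0, -2.0, -1.0, -3.0, -1.0]
226 [22.0, 11.0, 0.0, 2.0, 0.0, 2.0, -0.0, 49.0, 50.0, 53.0, 52.0, 53.0, 57.0, 19.0, -5.0, 1.0, -1.0, 2.0, -3.0, -3.0, -2.0, -1.0]
bench z 0.00019867181566618779
```

View pics/crop1.png

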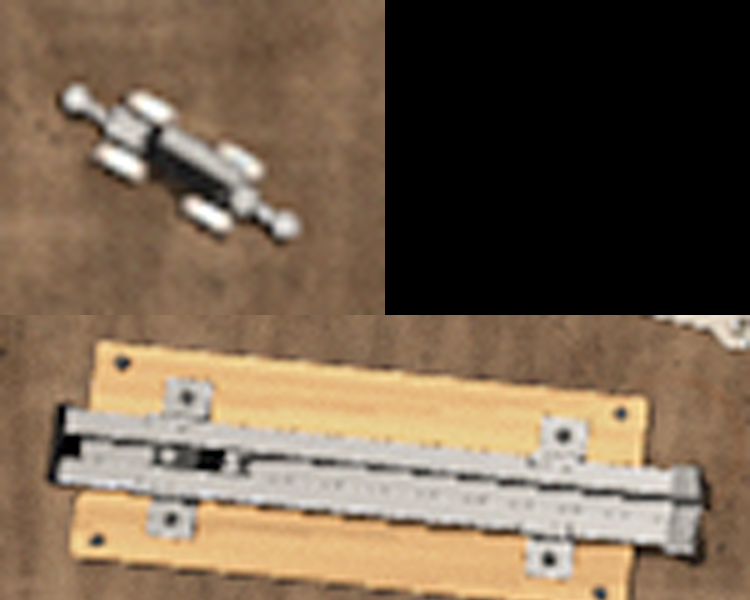

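The hanger's pins are at about (301,209) and (331,227) px. The track's flared mouth is on the right, at about (225,218). The stop's catch shows through the slot at about (118–134, 207–209). I'll fit the track axis next and check IK.

```bash
cat >> h.py <<'E'
def pix(g,u,v,z):
    R=np.array(g["R"]);c=-R.T@g["t"]; d=R.T@np.array([(u-g["cx"])/g["fx"],(v-g["cy"])/g["fy"],1]); return c+d*(z-c[2])/d[2]
def proj(g,X):
    p=np.array(g["R"])@X+g["t"]; return np.array([g["cx"]+g["fx"]*p[0]/p[2],g["cy"]+g["fy"]*p[1]/p[2]])
E
python3 - <<'E'
from h import *
f=pickle.load(open("a.pkl","rb")); g=f["top"]
p=[pix(g,290+x/7-.43,195+y/7-.43,.020) for x,y in((77,98),(287,225))]
print("pins",np.round(p,4),np.linalg.norm(p[0]-p[1]),"mid",np.round((p[0]+p[1])/2,4),np.degrees(np.arctan2(*(p[0]-p[1])[[1,0]])))
for c,lim in(("top",None),("side",None)):
    W=cloud(f[c]); m=(abs(W[...,2]-.049)<.006)&(abs(W[...,0]-.5)<.07)&(W[...,1]<.3)&(W[...,1]>-.1)
    P=W[m]; yaw=np.radians(85.5)
    for it in range(3):
        e=np.array([np.cos(yaw),np.sin(yaw)]); n=np.array([-e[1],e[0]])
        s=P[:,:2]@e; q=P[:,:2]@n; mid=[];ss=[]
        for s0 in np.arange(s.min()+.03,s.max()-.03,.006):
            k=(s>=s0)&(s<s0+.006)
            if k.sum()>5: 
                qq=q[k]; qq=qq[abs(qq-np.median(q))<.024]; mid.append((qq.min()+qq.max())/2); ss.append(s0+.003)
        a,b=np.polyfit(ss,mid,1); yaw+=np.arctan(a)
    m0=e*np.percentile(s,.5)+n*np.median(mid)
    print(c,len(P),"yaw",np.degrees(yaw),"centre q",np.median(mid),np.std(mid),"s range",np.percentile(s,[0,.5,99.5,100]).round(4),"line at y=-.05,.1:",[ (np.median(mid)*n+e*((y-np.median(mid)*n[1])/e[1])).round(4).tolist() for y in(-.05,.1)])
# end from pixels
for n,(x,y) in dict(flareU=(703,468),flareD=(697,556),capU=(62,405),capD=(55,482),capedgeU=(70,408),jawR=(245,465),jawL=(165,458)).items():
    print(n,np.round(pix(g,85+x/5-.4,180+(y-315)/5-.4,.049 if n[0]!='j' else .033),4))
q0=robot.sense()["joint_pos"]
for nm,pos,yaws in(("grasp",[.4956,-.3285,.058],(60,-120)),("mouth",[.485,-.16,.09],(85.5,-94.5)),("home",[.5,.13,.08],(85.5,-94.5))):
    for y in yaws:
        q=robot.inverse_kinematics(pos,[np.pi,0,np.radians(y)]); print(nm,y,None if q is None else np.round(q,2))
E
```

```text
pins [[ 0.5187 -0.2898  0.02  ]
 [ 0.4707 -0.3733  0.02  ]] 0.09629783303332796 mid [ 0.4947 -0.3316  0.02  ] 60.1087250274109
top 1330 yaw 85.45943671874919 centre q -0.490479765454646 0.0005953292152006709 s range [-0.04   -0.0382  0.3088  0.311 ] line at y=-.05,.1: [[0.4881, -0.05], [0.5, 0.1]]
side 1285 yaw 85.46747196813001 centre q -0.48724405011703514 0.0006254328499976378 s range [-0.0423 -0.0385  0.3102  0.3112] line at y=-.05,.1: [[0.4848, -0.05], [0.4967, 0.1]]
flareU [ 0.5075 -0.0833  0.049 ]
flareD [ 0.4601 -0.0816  0.049 ]
capU [0.5329 0.2646 0.049 ]
capD [0.4912 0.2658 0.049 ]
capedgeU [0.5314 0.2602 0.049 ]
jawR [0.5036 0.1684 0.033 ]
jawL [0.5064 0.2124 0.033 ]
grasp 60 [-0.13  0.76  0.94  1.92 -0.8   0.89  0.7 ]
grasp -120 [-0.21  0.86  1.1   1.93 -0.95  0.99 -2.31]
mouth 85.5 [-0.4   0.52  0.83  2.1  -0.56  0.76  0.71]
mouth -94.5 [-0.56  0.67  1.11  2.1  -0.8   0.88 -2.19]
home 85.5 [-0.61  0.44  0.35  2.07 -0.23  0.67 -0.19]
home -94.5 [-0.12  0.44 -0.27  2.04  0.18  0.68  2.56]
```

```bash
cat >> h.py <<'E'
def dn(d): return [np.pi,0,np.radians(d)]
def st(tag=""):
    s=robot.sense(); print(tag,"t%.2f"%s["t"],np.round(s["tcp_pos"],4),np.round(s["tcp_rot"],3),"F",np.round(s["wrist_force"],1),"op %.3f gf %.0f"%(s["opening"],s["gripper_force"])); return s
def strap(W,c,z0,r=.03):
    m=(np.hypot(W[...,0]-c[0],W[...,1]-c[1])<r)&(W[...,2]>z0-.012)&(W[...,2]<z0+.012)
    return W[m]
E
python3 - <<'E'
from h import *
f=pickle.load(open("a.pkl","rb"))
for c in("top","side"):
    P=strap(cloud(f[c]),(.4955,-.33),.072); print(c,len(P),P.mean(0).round(4),P.max(0).round(4),P.min(0).round(4))
robot.goto([.4955,-.33,.20],dn(60.3)); st()
robot.grip(.55,100); robot.move_straight([.4955,-.33,.058],vel=.12); st()
robot.grip(0,100); st("gripped")
robot.move_straight([.4955,-.33,.15],vel=.12); st("up")
shot("b")
E
```

```text
top 58 [ 0.4956 -0.3292  0.0779] [ 0.5072 -0.3132  0.0835] [ 0.4842 -0.346   0.0621]
side 48 [ 0.4923 -0.3262  0.0708] [ 0.5029 -0.3125  0.078 ] [ 0.4801 -0.3465  0.0612]
 t3.46 [ 0.4962 -0.3292  0.1999] [-3.142 -0.     1.054] F [-0.3  0.6 -0.3] op 1.001 gf 0
 t5.26 [ 0.4959 -0.3304  0.0588] [ 3.14  -0.     1.052] F [ 0.6 -0.4 -0. ] op 0.548 gf 0
gripped t5.69 [ 0.4959 -0.3301  0.0585] [ 3.141 -0.     1.053] F [-0.3  0.4  2.4] op 0.091 gf 98
up t6.61 [ 0.495  -0.3294  0.1492] [-3.14  -0.     1.053] F [ 0.2  0.1 -4.1] op 0.086 gf 97
```

```bash
cat >> h.py <<'E'
YAW=85.46; e=np.array([np.cos(np.radians(YAW)),np.sin(np.radians(YAW))]); n=np.array([-e[1],e[0]])
def at(s,q,z): return [*(e*s+n*q),z]
def sq(p): return np.array([p[0]*e[0]+p[1]*e[1],p[0]*n[0]+p[1]*n[1]])
E
python3 - <<'E'
from h import *
robot.move_straight(at(-.125,-.489,.11),vel=.12,attitude=dn(YAW)); s=st("pre"); print(sq(s["tcp_pos"]))
f=shot("c"); zt=s["tcp_pos"][2]; X=np.array(s["tcp_pos"])
P=[]
for c in("top","side"):
    g=f[c]
    u,v=proj(g,X-[0,0,.03]); print(c,u,v, [proj(g,np.array(at(sq(X)[0]+d,sq(X)[1],zt-.058+.020))).round(1).tolist() for d in(-.048,.048)])
    k=4; w,h=(95,72); x0,y0=int(u-w/2),int(v-h/2); print("origin",x0,y0)
    P.append(cv2.resize(g["image"][y0:y0+h,x0:x0+w,::-1],None,fx=k,fy=k,interpolation=cv2.INTER_CUBIC))
cv2.imwrite("pics/crop2.png",np.hstack(P))
E
```

```text
pre t8.29 [ 0.4778 -0.1643  0.1102] [3.141e+00 1.000e-03 1.490e+00] F [ 0.3 -0.7 -3.3] op 0.087 gf 97
[-0.12593555 -0.4892833 ]
top 254.93377386710196 221.72633815210574 [[273.0, 223.7], [236.9, 219.9]]
origin 207 185
side 277.73971507482617 198.97836578034875 [[278.7, 193.9], [276.4, 209.7]]
origin 230 162
```

View pics/crop2.png

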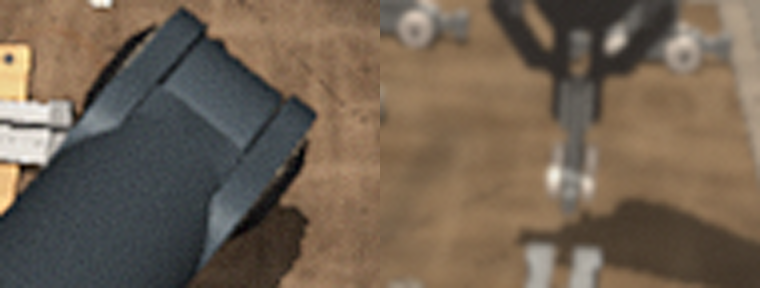

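The side crop shows the held hanger straight, its front pin at about (277.1,210.4) px against a predicted (276.4,209.7). So the side camera is biased by about −2 mm in x, and the track's true q is about −0.489. I'll check this with the depth data, then lower and enter.

```bash
python3 - <<'E'
from h import *
f=pickle.load(open("c.pkl","rb")); W=cloud(f["side"]); t=np.array([-.1259,-.4893])
S=W[...,0]*e[0]+W[...,1]*e[1]; Q=W[...,0]*n[0]+W[...,1]*n[1]; z=W[...,2]
for lo,hi,ds in((.076,.094,.04),(.045,.07,.07)):
    m=(z>lo)&(z<hi)&(abs(S-t[0])<ds)&(abs(Q-t[1])<.03); q=Q[m]; print(lo,m.sum(),np.median(q),q.mean(),q.min(),q.max(),"mid",(q.min()+q.max())/2,"s",S[m].min(),S[m].max())
# track slot near mouth, side cam
m=(abs(z-.049)<.005)&(S>-.045)&(S<.1)&(abs(Q+.487)<.03); q=Q[m]; print("track",m.sum(),np.median(q),q.mean(),np.percentile(q,[1,99]),np.percentile(q,[1,99]).mean())
E
```

```text
0.076 21 -0.48719990122908413 -0.4867408731067145 -0.4907882338767574 -0.483110629049353 mid -0.4869494314630552 s -0.1330880636620325 -0.10691395342046409
0.045 99 -0.48671228660573856 -0.4870414164365483 -0.5032690046981556 -0.47182519397938855 mid -0.48754709933877205 s -0.14896076747396741 -0.07243169211871651
track 355 -0.49416942720019585 -0.48706350696587086 [-0.50881649 -0.46543659] -0.48712654165030156
```

Measured by the same camera, the held hanger (q −0.4871) and the track (−0.4871) agree, so TCP q = −0.4893 is aligned. Entering now.

```bash
python3 - <<'E'
from h import *
q=-.4893
robot.move_straight(at(-.125,q,.0802),vel=.08,attitude=dn(YAW)); st("low")
for s1 in(-.06,-.02,.03,.10):
    r=robot.move_straight(at(s1,q,.0802),vel=.05,contact_N=7); s=st(str(s1)+" "+str(r)); print(sq(s["tcp_pos"]))
    if r: break
shot("d")
E
```

```text
low t8.92 [ 0.4776 -0.1635  0.0796] [-3.14   0.     1.491] F [ 0.7 -0.1 -3.8] op 0.089 gf 97
-0.06 False t10.37 [ 0.483  -0.099   0.0802] [3.142 0.    1.491] F [ 0.   0.2 -3.5] op 0.086 gf 97
[-0.06042847 -0.48927   ]
-0.02 False t11.32 [ 0.4862 -0.059   0.0802] [3.141 0.    1.491] F [-0.7  0.2 -3. ] op 0.088 gf 97
[-0.02031911 -0.4892998 ]
0.03 False t12.47 [ 0.4901 -0.0093  0.0802] [3.141 0.    1.491] F [-0.6 -0.3 -2.9] op 0.090 gf 97
[ 0.02954548 -0.48932476]
0.1 False t14.02 [0.4956 0.0605 0.0802] [3.142 0.    1.491] F [ 0.5 -0.2 -2.9] op 0.092 gf 97
[ 0.09957303 -0.4892944 ]
```

```bash
python3 - <<'E'
from h import *
q=-.4893
g=pickle.load(open("d.pkl","rb"))["side"]
u,v=map(int,proj(g,np.array(at(.1,q,.07)))); cv2.imwrite("pics/d_crop.png",cv2.resize(g["image"][v-50:v+70,u-80:u+80,::-1],None,fx=4,fy=4,interpolation=cv2.INTER_CUBIC)); print(u-80,v-50)
r=robot.move_straight(at(.1,q,.079),vel=.02,contact_N=4); st("down %s"%r)
r=robot.move_straight(at(.182,q,.079),vel=.03,contact_N=4); s=st("feel %s"%r); print(sq(s["tcp_pos"]))
E
```

```text
191 197
down False t14.37 [0.496  0.0607 0.0794] [ 3.141 -0.     1.491] F [-2.1  0.5  3.2] op 0.090 gf 98
feel True t16.18 [0.5007 0.1202 0.0794] [3.141e+00 1.000e-03 1.493e+00] F [-0.1 -0.2  4. ] op 0.087 gf 99
[ 0.15946929 -0.4895656 ]
```

View pics/d_crop.png

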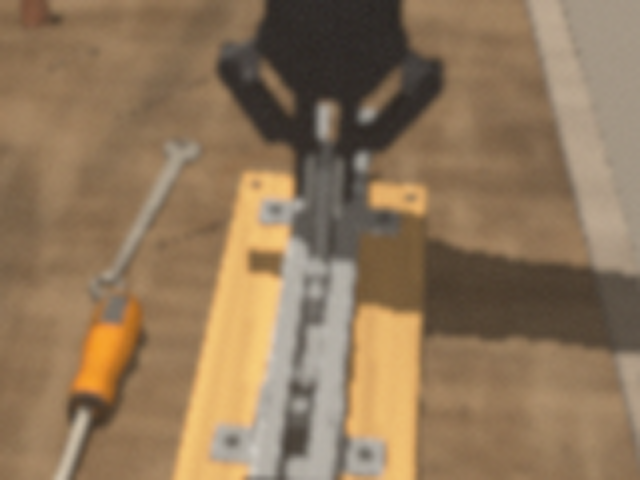

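The crop confirms the hanger is inside the channel, its strap in the slot (about (320,200) in the crop) and the stop ahead (about (300,400)). First touch came at s = 0.159. I'll ease the floor pressure and push in 1 mm steps while watching the force.

```bash
python3 - <<'E'
from h import *
q=-.4893; z=.0797
s0=sq(robot.sense()["tcp_pos"])[0]; robot.move_straight(at(s0-.001,q,z),vel=.02)
b=np.mean([robot.sense()["wrist_force"] for _ in range(3)],0); print("base",b.round(1))
peak=0
for i in range(26):
    tgt=s0+.001*i
    r=robot.move_straight(at(tgt,q,z),vel=.01,contact_N=12)
    s=robot.sense(); F=np.array(s["wrist_force"])-b; fa=-(F[0]*e[0]+F[1]*e[1]); p=sq(s["tcp_pos"])
    print("%.2f tgt %.4f s %.4f push %.1f lat %.1f Fz %.1f %s"%(s["t"],tgt,p[0],fa,F[0]*n[0]+F[1]*n[1],F[2],r))
    if r or fa>14: break
    if peak>5 and fa<.4*peak: print("drop"); break
    peak=max(peak,fa)
shot("e")
E
```

```text
base [-1.8  0.3  0.9]
16.68 tgt 0.1595 s 0.1590 push 2.0 lat -0.5 Fz -0.2 False
16.93 tgt 0.1605 s 0.1599 push 3.6 lat 0.8 Fz 0.2 False
17.18 tgt 0.1615 s 0.1607 push 4.7 lat 0.3 Fz -1.0 False
17.43 tgt 0.1625 s 0.1615 push 4.4 lat 0.5 Fz -0.3 False
17.68 tgt 0.1635 s 0.1622 push 5.4 lat 0.3 Fz 0.3 False
17.93 tgt 0.1645 s 0.1627 push 6.9 lat 0.7 Fz 0.1 False
18.18 tgt 0.1655 s 0.1633 push 6.9 lat 0.9 Fz 0.3 False
18.43 tgt 0.1665 s 0.1638 push 8.3 lat 1.8 Fz 0.1 False
18.68 tgt 0.1675 s 0.1661 push 4.0 lat 0.5 Fz -0.5 False
18.93 tgt 0.1685 s 0.1700 push -1.3 lat -0.7 Fz -3.9 False
drop
```

Push peaked at 8.3 N, then dropped and the jaws pulled the hanger ahead of the target, so it snapped in. I'll continue gently until the buffer pushes back.

```bash
python3 - <<'E'
from h import *
q=-.4893; z=.0797; b=np.array([-1.8,.3,.9])
for i in range(12):
    tgt=.1695+.001*i
    r=robot.move_straight(at(tgt,q,z),vel=.01,contact_N=10)
    s=robot.sense(); F=np.array(s["wrist_force"])-b; fa=-(F[0]*e[0]+F[1]*e[1]); p=sq(s["tcp_pos"])
    print("%.2f tgt %.4f s %.4f push %.1f lat %.1f Fz %.1f %s"%(s["t"],tgt,p[0],fa,F[0]*n[0]+F[1]*n[1],F[2],r))
    if r or fa>7: break
# gentle pull test: relax to zero force
E
```

```text
19.27 tgt 0.1695 s 0.1710 push -4.7 lat -1.1 Fz -4.8 False
19.52 tgt 0.1705 s 0.1713 push -4.7 lat -0.5 Fz -6.1 False
19.77 tgt 0.1715 s 0.1717 push -4.8 lat -1.5 Fz -5.5 False
20.02 tgt 0.1725 s 0.1724 push -4.0 lat -0.9 Fz -3.4 False
20.27 tgt 0.1735 s 0.1729 push -1.4 lat -0.8 Fz -3.7 False
20.52 tgt 0.1745 s 0.1735 push 1.3 lat 0.1 Fz -3.2 False
20.77 tgt 0.1755 s 0.1739 push 5.1 lat 0.8 Fz -1.7 False
21.02 tgt 0.1765 s 0.1741 push 6.7 lat 0.4 Fz -1.0 False
21.27 tgt 0.1775 s 0.1744 push 8.2 lat 0.6 Fz -0.8 False
```

It's against the buffer, and the catch had already pulled it in before that. Next I relax, release, lift and check.

```bash
python3 - <<'E'
from h import *
q=-.4893
robot.move_straight(at(.1743,q,.0797),vel=.01); st("relax")
robot.grip(.5); s=st("open"); p=s["tcp_pos"]
robot.move_straight([p[0],p[1],.20],vel=.12); st("up")
robot.goto([.45,-.30,.25],dn(YAW)); st("away")
f=shot("f"); g=f["side"]; t=f["top"]
u,v=map(int,proj(g,np.array(at(.19,q,.06)))); a=cv2.resize(g["image"][v-50:v+50,u-40:u+40,::-1],None,fx=5,fy=5,interpolation=cv2.INTER_CUBIC)
u2,v2=map(int,proj(t,np.array(at(.18,q,.06)))); b=cv2.resize(t["image"][v2-50:v2+50,u2-40:u2+40,::-1],None,fx=5,fy=5,interpolation=cv2.INTER_CUBIC)
cv2.imwrite("pics/f_crop.png",np.hstack([a,b]))
for c in f:
    W=cloud(f[c]); m=(W[...,2]>.085)&(W[...,2]<.108)&(np.hypot(W[...,0]-.503,W[...,1]-.135)<.04); P=W[m]; print(c,len(P),sq(P.mean(0)).round(4),sq(P.T).min(1).round(4),sq(P.T).max(1).round(4),P[:,2].max())
E
```

```text
relax t21.74 [0.5013 0.1346 0.0796] [-3.140e+00  2.000e-03  1.492e+00] F [-2.9 -3.9 -1.3] op 0.087 gf 98
open t22.18 [0.5022 0.1356 0.08  ] [-3.141  0.     1.492] F [ 0.1  0.3 -0.4] op 0.497 gf 0
up t23.32 [0.5016 0.1355 0.1993] [-3.139e+00  2.000e-03  1.492e+00] F [-1.   0.  -0.7] op 0.500 gf 0
away t24.95 [ 0.4508 -0.2988  0.2496] [-3.141e+00 -1.000e-03  1.494e+00] F [-0.8 -0.   0.5] op 0.501 gf 0
side 67 [ 0.1783 -0.487 ] [ 0.1541 -0.4918] [ 0.1909 -0.483 ] 0.1009251248267793
top 53 [ 0.1707 -0.4905] [ 0.1544 -0.4952] [ 0.1887 -0.4861] 0.10580978271998852
```

View pics/f_crop.png

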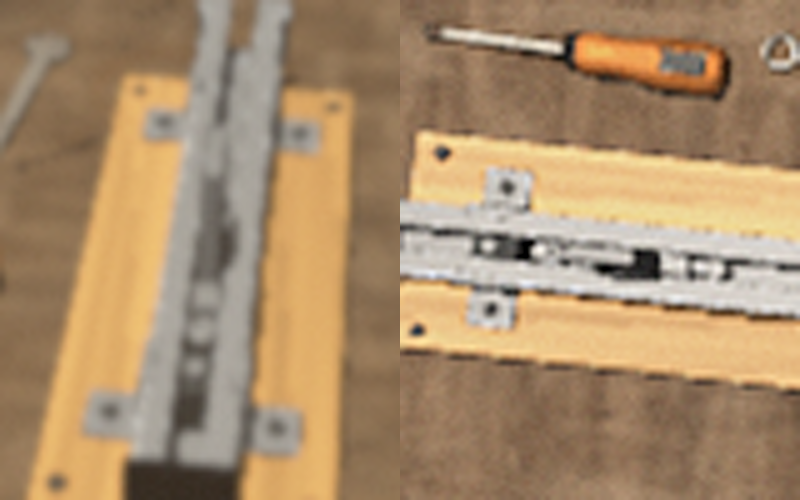

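The strap stands upright in the slot, in crop terms at about (215,225) in the side half and (640,255) in the top half. Its front pin is in the stop's jaws at about (540,250). The 15 mm of travel after first touch matches the given catch travel, and nothing else has moved. Handing in.

```bash
python3 -c "
from plant import robot
print(robot.close_job())"
```

```text
the job is handed in; nothing more can be done
None
```

The hanger is in the track with its nose pin clicked home in the spring catch (push peaked at about 8 N, then it snapped in against the buffer). I released it and handed the job in at about 25 s; no verdict was returned.

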